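Snug up the cam clamp on a wood sample

TASK

Get the wood sample ready for its scratch test: on the cam clamp that holds the square wooden block, swing the lever anticlockwise (seen from above) until the block is pushed up against the sprung pad and the pad has given way by about 5 mm, then let go. Stop there: never drive the pad most of the way into its 14 mm travel. Leave the lever of the other clamp, which holds the round metal slug, where it is.

Things in the scene. Friction and masses are not known exactly. Their poses are not given: they have to be found in the camera images.
- clamp: The cam clamp holding the loose square wooden block (60 x 60 x 40 mm high), fixed: base plate 190 x 90 x 12 mm. Origin: on the table top, on the lever's vertical pivot axis. +x runs from the pivot to the block and on to the sprung pad, y left of that, z up. The plate ends 45 mm behind the pivot. A like clamp holding a round slug may stand on either side of it.
- lever (a joint): This clamp's lever angle, rad, 0 (open) to 2.5, anticlockwise from above, starts at 0 to 0.3; at 0 the arm points to clamp +y, at pi/2 to -x. Upright round knob, 20 mm wide, 48 to 86 mm above the table, 100 mm from the pivot. Its cam's face is 9 + 15 (1 - cos(angle)) mm along +x from the pivot; right angle 1.2 to 1.9, differs each time. Takes 2 to 5 N at the knob, stays where left.
- buffer (a joint): How far this clamp's rubber-faced sprung pad (50 mm wide, 34 mm high, beyond the block) is pushed back towards its grey backstop, m: 0 free, 0.014 fully home. Its free face is 75 to 83 mm from the pivot along clamp +x, so the block has 6 to 14 mm of play in all at lever 0. Spring 0.6 N per mm. When free, the open space behind the pad's steel plate is 18 mm.
- spare_lever (a joint): Lever angle of the other, identical clamp, which holds a round aluminium slug (58 mm across, 40 mm high), rad, same meaning as lever; starts between 0 and 0.2 and is to be left there.
There are look-alikes about, which are no part of the job. What is shaped like the clamp but blue or turquoise is not meant.

How it is judged (in metres and radians):
At the end, for the whole second after the job is handed in: With the lever released and still, the block is clamped with the sprung pad pushed back between 1 and 9 mm, and the other clamp's lever is still open (below 0.35 rad) (value of joint buffer between 0.001 and 0.009 m and velocity of joint lever between -0.05 and 0.05 rad/s and value of joint spare_lever below 0.35 rad); the robot touches nothing.
It fails at once if the cam is overrun: the sprung pad is driven back by more than 11 mm (value of joint buffer above 0.011 m).
It fails at once if the other clamp's lever is turned beyond 0.35 rad (value of joint spare_lever above 0.35 rad).
It also fails if it takes over 42 s, if anything falls off the work surface, if the arm or the gripper's body presses on something with over 40 N, if the wrist force passes 120 N, or if a joint passes its speed limit or range.

ROBOT

A 6-joint arm with a two-finger parallel gripper is mounted at the origin on the work surface. World frame = base frame: x ahead of the robot, y to its left, z up, the work surface at z = 0. Lengths are in mm, angles in rad, forces in N, time in s.
With the tool pointing down it reaches from about 275 to 850 mm from the base axis. Payload 5.2 kg.
Tool frame: the origin (TCP) lies on the centre line of the jaws, within the pads' length; the fingertips stand 19 mm ahead of it and the grasp point (between the pads) is the TCP; z points along the fingers, y is the direction in which the jaws open and shut (so a half turn about z gives the same grasp; the last joint's range is limited). The gripper opens to 85 mm and grips with 20 to 120 N. Pads are 22 mm wide; open, the fingers measure 114 mm over their backs; the gripper's body (76 mm by 85 mm) begins 54 mm behind the grasp point. The pads swing forward as they close: fully open they stand 13 mm farther back than shut.
Start: joints at [-1.404, 0.259, 1.535, -0, 1.348, -0.203], TCP at [198.807, -512.817, 250.31] pointing down, gripper open.
Joint ranges: [-3.14, 3.14], [-0.91, 2.08], [0.19, 2.58], [-1.22, 4.36], [0.22, 2.71], [-3.12, 3.12]. Speed limits (rad/s): [2.57, 2.57, 3.14, 3.14, 3.14, 3.14].

INTERFACE

Orientations are given as a rotation vector (axis times angle).
In Python, from station import monitor, imaging, job gives the robot as it stands.
- The arm moves only by the shell command python3 -m crank 'ROWS'. ROWS is a JSON object of lists of equal length, an entry for each row: "grip": the closure, from 0 (fully open) to 1 (shut); "delta_pos": the shift along the world's x, y, z in cm, a list of three; "rotation": the turn, a rotation vector about the world's x, y, z in rad, a list of three. In form: {"grip": [grip, ...], "delta_pos": [[tx, ty, tz], ...], "rotation": [[wx, wy, wz], ...]}. A call has 1 to 20 rows; each row is the pose to reach, as a shift and turn from the pose measured when the call began; what a row does not reach only later rows make up. A row lasts 1/8 s, in which the tool goes at most 62.5 mm and 10.7 degrees, less where a joint would pass 70% of its speed; a pose out of reach is approached as far as the arm can. A call with a gripper value outside its range is refused whole. The fingers move at their own pace and stop on an object; the grip force is fixed at half the most. Time passes only in rows, so rows that repeat a pose let the fingers close. It gives the time, the measured TCP pose, the force and the opening at its end, in the units of the state.
- monitor.sense(): the state, without advancing time (a new reading comes with each control period).
- imaging.camera(name): name is "side" or "top"; returns the picture (420x560x3 uint8, red, green, blue); there is no depth.
- imaging.calibration(name): a dict with "intrinsics" (3x3 intrinsics, pixels), "camera_from_world" (4x4, takes a point from world to camera coordinates). Camera axes: x right, y up, looking along -z (the intrinsics and any distortion apply to the point x, -y, -z); pixel columns grow to the right and rows downward; lengths in mm; the calibration is good to about 2 mm. A picture is of the moment at which its call begins. calibration takes no time and is no camera call.
- job.sign_off(): hands the job in, once; it reports no verdict.
The state is a dict: "time": time; "joints": joint angles; "joint_velocities": joint speeds; "joint_efforts": joint torques, N m; "ee_pos": TCP position; "orientation": TCP orientation; "contact_force": force on the tool from outside, world axes, zero at the start; "moment": the same for the moment, N m; "width": finger opening in mm.
Only numpy, scipy, OpenCV 4.12 (cv2) and the standard library are available. Lean on these libraries where they do the work, as an engineer would, in place of code of your own. Each camera call takes 0.05 s, during which the arm holds its last target. There are 200 camera calls.

## Working session

There is one attempt and no reset: what is moved stays moved. The work goes in short steps, Python scripts to look and compute and a shell command to move; the robot and the scene stay as the last step left them, time stands still between calls to the robot, and variables do not carry over. Pictures are saved under pics/ and viewed, about 8 in all and at most 12, crops included, and the job is handed in when it is done.

```bash
mkdir -p pics; python3 - <<'E'
from station import monitor, imaging
import cv2
s=monitor.sense(); print({k:s[k] for k in('time','ee_pos','orientation','contact_force','width')})
for n in('top','side'):
    cv2.imwrite(f'pics/{n}0.png',imaging.camera(n)[:,:,::-1]); c=imaging.calibration(n); print(n,c)
E
```

```text
{'time': 0.0, 'ee_pos': array([ 198.74113732, -512.31903928,  249.4823704 ]), 'orientation': array([-3.08627993e+00, -5.77277342e-01, -5.31256900e-05]), 'contact_force': array([-0.71714925, -0.69134906, -0.42304572]), 'width': 85.34848360332202}
top {'intrinsics': array([[428.56306938,   0.        , 277.29906521],
       [  0.        , 428.56306938, 209.05390268],
       [  0.        ,   0.        ,   1.        ]]), 'camera_from_world': array([[ 3.29340370e-03, -9.99860596e-01,  1.63689275e-02,
        -5.01034212e+01],
       [ 9.93584457e-01,  5.12229285e-03,  1.12976495e-01,
        -4.53648369e+02],
       [-1.13044592e-01,  1.58918347e-02,  9.93462817e-01,
        -9.45825289e+02],
       [ 0.00000000e+00,  0.00000000e+00,  0.00000000e+00,
         1.00000000e+00]])}
side {'intrinsics': array([[380.25890143,   0.        , 281.25194189],
       [  0.        , 380.25890143, 212.13417722],
       [  0.        ,   0.        ,   1.        ]]), 'camera_from_world': array([[-9.36271311e-01, -3.50969006e-01, -1.47237348e-02,
         4.10872016e+02],
       [ 1.97853879e-01, -5.61516504e-01,  8.03463165e-01,
        -1.34373010e+02],
       [-2.90258289e-01,  7.49346363e-01,  5.95172373e-01,
        -8.42674009e+02],
       [ 0.00000000e+00,  0.00000000e+00,  0.00000000e+00,
         1.00000000e+00]])}
```

View pics/top0.png

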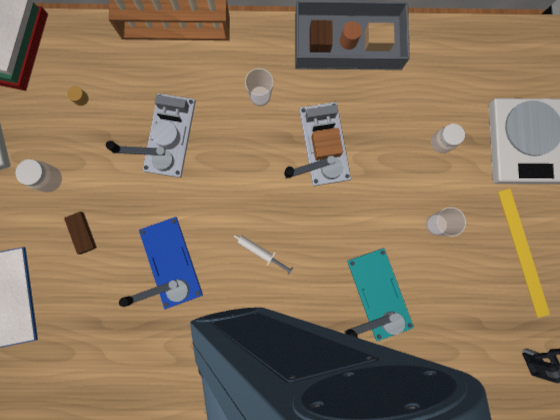

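View pics/side0.png

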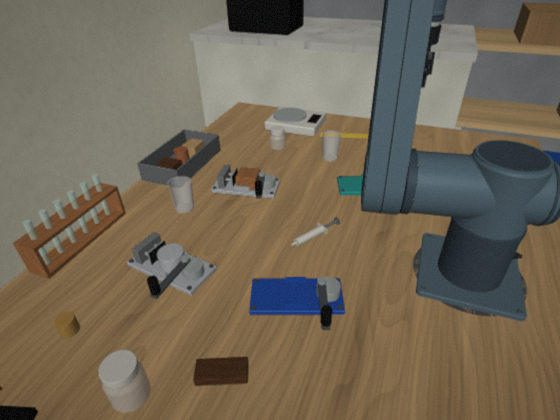

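The top picture shows the wooden-block clamp at about (325,145), with its pivot near (331,168) and its knob at (290,172). The slug clamp is at (170,135). The blue and turquoise plates are decoys. Next I'll zoom in on the clamp.

```bash
cat > h.py <<'E'
import numpy as np, cv2
from station import monitor, imaging
def back(n,uv,z):
    c=imaging.calibration(n);K=c['intrinsics'];T=c['camera_from_world']
    d=np.linalg.inv(K)@[*uv,1];d=np.array([d[0],-d[1],-d[2]])
    R=T[:3,:3];o=-R.T@T[:3,3];d=R.T@d
    return o+d*(z-o[2])/d[2]
def proj(n,p):
    c=imaging.calibration(n);q=(c['camera_from_world']@[*p,1])[:3]
    q=c['intrinsics']@[q[0],-q[1],-q[2]];return q[:2]/q[2]
def crop(n,x,y,w,h,k,out):
    im=imaging.camera(n)[y:y+h,x:x+w,::-1]
    cv2.imwrite(out,cv2.resize(im,None,fx=k,fy=k,interpolation=cv2.INTER_CUBIC))
E
python3 - <<'E'
from h import *
crop('top',270,90,100,100,6,'pics/c1.png')
for uv,z in(((290,172),86),((331,168),50)): print(back('top',uv,z))
E
```

```text
[527.34203939 -74.26950002  86.        ]
[ 544.34819021 -167.85257081   50.        ]
```

View pics/c1.png

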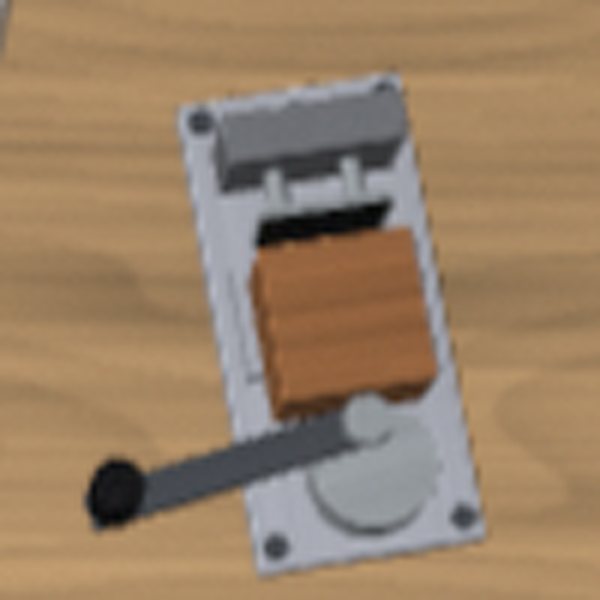

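The crop shows the plate corners at crop (180,105), (400,75), (485,535) and (262,575). The lever boss (pivot) is at (367,415) and the knob top at (115,490). The pad is the black strip behind the block.

```bash
python3 - <<'E'
from h import *
f=lambda x,y,z:back('top',(270+x/6-.4,90+y/6-.4),z)
C=[f(180,105,12),f(400,75,12),f(485,535,12),f(262,575,12)]
for c in C:print(c)
print([np.linalg.norm(C[i]-C[(i+1)%4]) for i in range(4)])
ax=(C[0]+C[1]-C[2]-C[3])[:2];ax/=np.linalg.norm(ax);ay=np.array([-ax[1],ax[0]])
cen=np.mean(C,0)[:2];P=cen-ax*50
print('axis',np.degrees(np.arctan2(ax[1],ax[0])),'pivot',P)
for z in(40,50,60):print('boss',z,f(367,415,z))
k=f(115,490,86)[:2];d=k-P;print('knob',k,np.linalg.norm(d),'angle',np.arctan2(d@ay,d@ax)-np.pi/2)
for pt in((260,237),(388,203)):print('padface?',(f(*pt,46)[:2]-P)@ax)
for pt in((252,255),(412,228),(437,375),(278,402)):
  q=f(*pt,52)[:2]-P;print('block top',q@ax,q@ay)
th0=np.arctan2(ax[1],ax[0])
for a in(0,.2,.5,1,1.2,1.4,1.6,1.8,2):
  print(a,P+100*np.array([np.cos(th0+np.pi/2+a),np.sin(th0+np.pi/2+a)]))
s=monitor.sense();import scipy.spatial.transform as t;print(t.Rotation.from_rotvec(s['orientation']).as_matrix())
E
```

```text
[ 698.62989175 -100.40991936   12.        ]
[ 711.71075724 -187.56876543   12.        ]
[ 527.25154562 -218.33495798   12.        ]
[ 511.01744113 -131.645001     12.        ]
[np.float64(88.13497314415552), np.float64(187.00737781384518), np.float64(88.19690918238891), np.float64(190.19480002056645)]
axis 9.460723594810167 pivot [ 562.83248342 -167.70823423]
boss 40 [ 567.80395082 -168.98880503   40.        ]
boss 50 [ 565.45217911 -167.55720911   50.        ]
boss 60 [ 563.1004074  -166.12561319   60.        ]
knob [528.92697246 -71.61657075] 101.89794632125984 angle 0.1740867562339612
padface? 77.5533500827254
padface? 83.03296116988965
block top 69.44430907327839 32.13366578719594
block top 70.30969375814881 -29.294111720981036
block top 13.10367233533861 -28.539711917514307
block top 12.313956703819583 32.12119548538347
0 [546.39533684 -69.0683832 ]
0.2 [527.12627222 -74.3001699 ]
0.5 [501.1170665  -89.02400891]
1 [ 470.94888263 -128.24427719]
1.2 [ 464.94015929 -147.28538238]
1.4 [ 462.83409401 -167.14068224]
1.6 [ 464.71464894 -187.01860859]
1.8 [ 470.50685231 -206.12669126]
2 [ 479.97978724 -223.70315129]
[[ 9.32416563e-01  3.61385265e-01 -2.08838041e-04]
 [ 3.61385199e-01 -9.32415593e-01  1.37815441e-03]
 [ 3.03320851e-04 -1.36048497e-03 -9.99999029e-01]]
```

```bash
python3 -m crank '{"grip":[0.55,0.55,0.55,0.55,0.55,0.55,0.55,0.55,0.55,0.55,0.55,0.55,0.55,0.55,0.55,0.55],"delta_pos":[[33,44,-9],[33,44,-9],[33,44,-9],[33,44,-9],[33,44,-9],[33,44,-9],[33,44,-9],[33,44,-9],[33,44,-9],[33,44,-9],[33,44,-9],[33,44,-9],[33,44,-9],[33,44,-9],[33,44,-9],[33,44,-9]],"rotation":[[0,0,1.54],[0,0,1.54],[0,0,1.54],[0,0,1.54],[0,0,1.54],[0,0,1.54],[0,0,1.54],[0,0,1.54],[0,0,1.54],[0,0,1.54],[0,0,1.54],[0,0,1.54],[0,0,1.54],[0,0,1.54],[0,0,1.54],[0,0,1.54]]}'
python3 - <<'E'
from h import *
from scipy.spatial.transform import Rotation as R
s=monitor.sense();print(s['time'],s['ee_pos'],s['width'],R.from_rotvec(s['orientation']).as_matrix()[:,1])
crop('side',150,100,200,150,4,'pics/s1.png')
E
```

```text
time: 2.15
ee_pos: [528.7, -72.6, 159.7]
orientation: [-1.815, -2.563, 0.001]
contact_force: [0.3, -0.5, 0.9]
width: 38.6
2.15 [528.69009608 -72.60661616 159.70761794] 38.641805919777994 [ 0.94319714  0.33223098 -0.00131434]
```

View pics/s1.png

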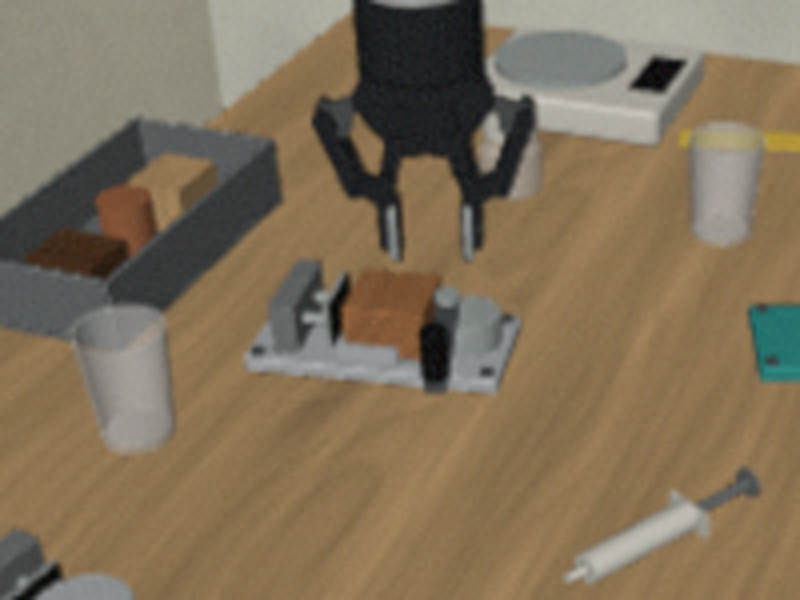

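The side view shows the open fingers at crop (390,240) and (470,240), above and astride the knob at (434,335). I'll check the knob with the side calibration, then lower onto it.

```bash
python3 -c "
from h import *
print(proj('side',(529,-72,86)),'seen',(150+434/4,100+328/4), proj('side',(529,-72,48)),'seen bottom',(150+434/4,100+388/4))"
python3 -m crank '{"grip":[0.55,0.55,0.55,0.55,0.55,0.55],"delta_pos":[[0,0,-3],[0,0,-5],[0,0,-7],[0,0,-8.6],[0,0,-8.6],[0,0,-8.6]],"rotation":[[0,0,0],[0,0,0],[0,0,0],[0,0,0],[0,0,0],[0,0,0]]}'
```

```text
[258.25649476 181.75167719] seen (258.5, 182.0) [258.97382978 193.78867428] seen bottom (258.5, 197.0)
time: 2.95
ee_pos: [529.2, -72.6, 74.2]
orientation: [-1.815, -2.564, 0.001]
contact_force: [0.3, 0.0, -0.7]
width: 38.5
```

```bash
cat >> h.py <<'E'
P=np.array([563,-167.5]);TH=np.radians(9.46)+np.pi/2
def arc(angles):
    s=monitor.sense();p=s['ee_pos'][:2]
    from scipy.spatial.transform import Rotation as R
    y=R.from_rotvec(s['orientation']).as_matrix()[:,1]
    for a in angles:
        q=P+100*np.array([np.cos(TH+a),np.sin(TH+a)]);r=TH+a+np.pi/2-np.arctan2(y[1],y[0])
        r=(r+np.pi/2)%np.pi-np.pi/2 if abs(a)<.5 else r%np.pi
        print(round(a,2),np.round((q-p)/10,1).tolist(),round(r,2))
E
python3 -c "
from h import *
arc(np.arange(.2,1.35,.09))"
```

```text
0.2 [-0.2, -0.1] 0.03
0.29 [-1.0, -0.5] 0.12
0.38 [-1.8, -0.9] 0.21
0.47 [-2.6, -1.4] 0.3
0.56 [-3.2, -2.0] 0.39
0.65 [-3.9, -2.6] 0.48
0.74 [-4.5, -3.3] 0.57
0.83 [-5.0, -4.0] 0.66
0.92 [-5.5, -4.8] 0.75
1.01 [-5.8, -5.6] 0.84
1.1 [-6.2, -6.5] 0.93
1.19 [-6.4, -7.3] 1.02
1.28 [-6.5, -8.2] 1.11
```

```bash
python3 -m crank '{"grip":[0.7,0.7,0.7,0.7,0.7,0.7,0.7,0.7,0.7,0.7,0.7,0.7,0.7,0.7,0.7,0.7],"delta_pos":[[-0.2,-0.1,0],[-0.2,-0.1,0],[-1.0,-0.5,0],[-1.8,-0.9,0],[-2.6,-1.4,0],[-3.2,-2.0,0],[-3.9,-2.6,0],[-4.5,-3.3,0],[-5.0,-4.0,0],[-5.5,-4.8,0],[-5.8,-5.6,0],[-6.2,-6.5,0],[-6.4,-7.3,0],[-6.5,-8.2,0],[-6.5,-8.2,0],[-6.5,-8.2,0]],"rotation":[[0,0,0.03],[0,0,0.03],[0,0,0.12],[0,0,0.21],[0,0,0.3],[0,0,0.39],[0,0,0.48],[0,0,0.57],[0,0,0.66],[0,0,0.75],[0,0,0.84],[0,0,0.93],[0,0,1.02],[0,0,1.11],[0,0,1.11],[0,0,1.11]]}'
python3 -c "
from h import *
crop('top',270,60,130,130,5,'pics/c2.png')
im=cv2.imread('pics/c2.png');cv2.imwrite('pics/c2.png',im[:600])"
```

```text
time: 4.95
ee_pos: [464.2, -154.7, 74.4]
orientation: [0.194, 3.135, -0.002]
contact_force: [-0.6, -0.1, 0.8]
width: 25.6
```

View pics/c2.png

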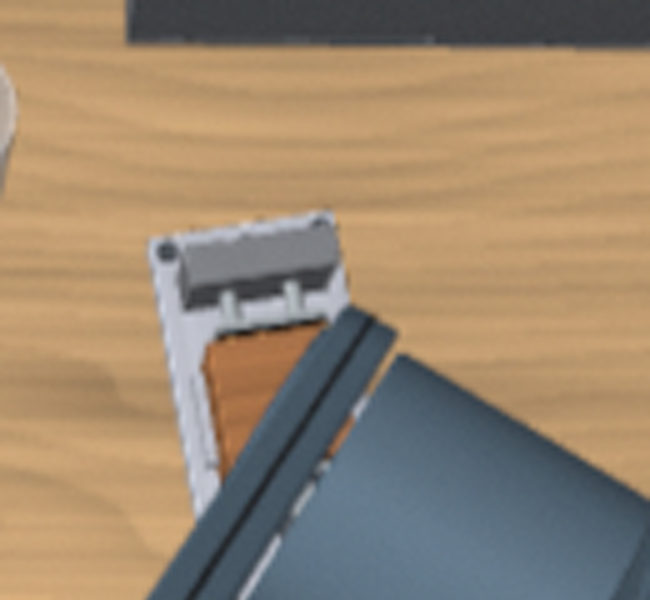

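The block has moved to meet the pad, at crop about (265,335), and the gap to the backstop is still visible at (260,310). I'll compare rectified patches at pad-top height, before and now.

```bash
cat >> h.py <<'E'
AX=np.array([np.cos(TH-np.pi/2),np.sin(TH-np.pi/2)]);AY=np.array([-AX[1],AX[0]])
def rect(im,z=46,k=5,x0=50,x1=130,y0=-40,y1=40):
    src=[];dst=[]
    for x,y in((x0,y0),(x1,y0),(x1,y1),(x0,y1)):
        q=P+AX*x+AY*y;src.append(proj('top',(*q,z)));dst.append(((y1-y)*k,(x1-x)*k))
    M=cv2.getPerspectiveTransform(np.float32(src),np.float32(dst))
    return cv2.warpPerspective(im,M,((y1-y0)*k,(x1-x0)*k),flags=cv2.INTER_CUBIC)
E
python3 - <<'E'
from h import *
a=cv2.imread('pics/top0.png');b=np.mean([imaging.camera('top')[:,:,::-1] for _ in range(4)],0).astype(np.uint8)
cv2.imwrite('pics/top1.png',b)
A,B=rect(a),rect(b)
cv2.imwrite('pics/r1.png',np.hstack([A,B]))
# profile along x for y in 8..14 mm (row 0 = x 130)
for y in((12,20),(-3,4)):
  c0,c1=(40-y[1])*5,(40-y[0])*5
  for I in(A,B):
    p=I[:,c0:c1].mean((1,2)).reshape(-1,5).mean(1)
    print(y,'x129.5->',p.astype(int).tolist())
E
```

```text
(12, 20) x129.5-> [166, 158, 147, 136, 125, 118, 114, 111, 111, 111, 111, 111, 112, 112, 112, 113, 113, 113, 113, 111, 107, 97, 84, 70, 61, 63, 74, 90, 105, 115, 121, 125, 128, 132, 136, 140, 142, 142, 142, 143, 144, 147, 146, 141, 126, 97, 61, 29, 15, 12, 11, 12, 10, 8, 18, 40, 66, 86, 96, 103, 103, 102, 103, 104, 105, 105, 106, 106, 106, 105, 105, 103, 102, 101, 100, 100, 100, 100, 99, 97]
(12, 20) x129.5-> [189, 181, 169, 156, 144, 136, 131, 127, 127, 128, 128, 128, 128, 128, 128, 128, 129, 130, 129, 128, 123, 111, 96, 81, 71, 73, 86, 103, 121, 131, 139, 143, 145, 151, 156, 160, 162, 162, 163, 163, 166, 169, 167, 161, 144, 108, 69, 48, 58, 81, 100, 112, 119, 119, 118, 119, 120, 120, 120, 121, 122, 122, 120, 119, 117, 116, 115, 115, 114, 114, 114, 112, 110, 109, 108, 109, 111, 114, 117, 119]
(-3, 4) x129.5-> [166, 156, 142, 129, 118, 113, 112, 111, 111, 111, 111, 111, 111, 111, 111, 112, 112, 113, 113, 111, 106, 95, 82, 69, 60, 56, 55, 56, 55, 52, 54, 64, 81, 107, 130, 152, 165, 169, 170, 167, 163, 161, 153, 144, 130, 101, 68, 36, 18, 12, 11, 13, 12, 8, 17, 38, 64, 85, 95, 102, 102, 101, 102, 103, 103, 103, 104, 104, 104, 104, 103, 102, 101, 100, 99, 98, 98, 98, 98, 97]
(-3, 4) x129.5-> [190, 179, 163, 149, 136, 130, 128, 127, 128, 128, 128, 128, 128, 128, 128, 129, 129, 130, 130, 128, 122, 110, 95, 80, 70, 66, 64, 65, 64, 62, 64, 75, 94, 123, 150, 174, 188, 194, 195, 191, 187, 184, 177, 166, 148, 114, 76, 51, 55, 75, 94, 108, 116, 118, 117, 118, 118, 118, 119, 120, 121, 121, 120, 117, 115, 114, 114, 113, 112, 111, 110, 107, 105, 102, 100, 98, 98, 97, 95, 93]
```

View pics/r1.png

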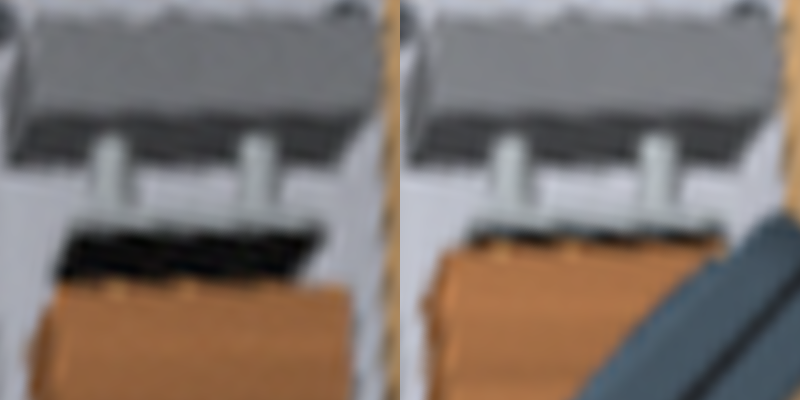

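The pad's plate edge is unchanged at x≈84.5 mm in both halves. The block's far face went from about 73 to about 79 mm, so it isn't pressing the pad yet. I'll continue in small steps and track the plate edge.

```bash
cat >> h.py <<'E'
def prof(I):
    G=rect(I).mean(2);p=G[:,110:240].mean(1);return p   # y -8..18
def shift():
    a=cv2.imread('pics/top1.png').astype(float);b=np.mean([imaging.camera('top')[:,:,::-1] for _ in range(4)],0)
    cv2.imwrite('pics/last.png',b.astype(np.uint8))
    for nm,I in(('ref',a),('now',b)):
        p=prof(I.astype(np.uint8))
        # backstop front edge 105..113 (bright->dark), plate->rubber edge search 80..100 (strongest fall)
        g=np.gradient(cv2.GaussianBlur(p[:,None],(1,9),0).ravel())
        def e(x0,x1):
            i0,i1=int((130-x1)*5),int((130-x0)*5);w=np.clip(-g[i0:i1],0,None);m=w.argmax()
            s=slice(max(0,m-6),m+7);return 130-(i0+np.average(np.arange(len(w))[s],weights=w[s])+.5)/5
        print(nm,'backstop',round(e(103,114),2),'plate',round(e(79,97),2),p[::5][30:60].astype(int).tolist())
E
python3 -c "
from h import *
shift();arc([1.28,1.34,1.4,1.46,1.5])"
```

```text
ref backstop 107.49 plate 84.14 [77, 80, 94, 117, 144, 165, 179, 185, 185, 183, 181, 180, 176, 167, 152, 127, 90, 58, 50, 66, 88, 105, 114, 118, 118, 118, 118, 119, 119, 120]
now backstop 107.49 plate 84.13 [77, 81, 94, 117, 143, 164, 179, 185, 185, 183, 181, 180, 176, 167, 152, 127, 90, 58, 50, 65, 88, 105, 114, 118, 118, 118, 119, 119, 119, 120]
1.28 [-0.0, -0.0] 3.14
1.34 [-0.1, -0.6] 0.06
1.4 [-0.1, -1.2] 0.12
1.46 [-0.1, -1.8] 0.18
1.5 [-0.1, -2.2] 0.22
```

```bash
python3 -m crank '{"grip":[0.7,0.7,0.7,0.7,0.7,0.7],"delta_pos":[[-0.1,-0.6,0],[-0.1,-1.2,0],[-0.1,-1.8,0],[-0.1,-2.2,0],[-0.1,-2.2,0],[-0.1,-2.2,0]],"rotation":[[0,0,0.06],[0,0,0.12],[0,0,0.18],[0,0,0.22],[0,0,0.22],[0,0,0.22]]}'
python3 -c "
from h import *
shift();arc([1.5,1.55,1.6,1.65,1.7])"
```

```text
time: 6.15
ee_pos: [463.1, -176.6, 74.2]
orientation: [-0.153, 3.138, -0.001]
contact_force: [-0.3, -0.5, -0.8]
width: 25.8
ref backstop 107.49 plate 84.14 [77, 80, 94, 117, 144, 165, 179, 185, 185, 183, 181, 180, 176, 167, 152, 127, 90, 58, 50, 66, 88, 105, 114, 118, 118, 118, 118, 119, 119, 120]
now backstop 107.49 plate 85.92 [79, 83, 97, 120, 147, 168, 183, 189, 188, 186, 185, 180, 170, 153, 131, 109, 95, 95, 105, 115, 120, 120, 121, 122, 122, 122, 123, 124, 124, 123]
1.5 [0.0, -0.0] 3.14
1.55 [0.1, -0.5] 0.05
1.6 [0.2, -1.0] 0.1
1.65 [0.3, -1.5] 0.15
1.7 [0.4, -2.0] 0.2
```

```bash
python3 -c "
from h import *
cv2.imwrite('pics/r2.png',np.hstack([rect(cv2.imread('pics/'+f)) for f in('top1.png','last.png')]))"
```

```text
(no output)
```

View pics/r2.png

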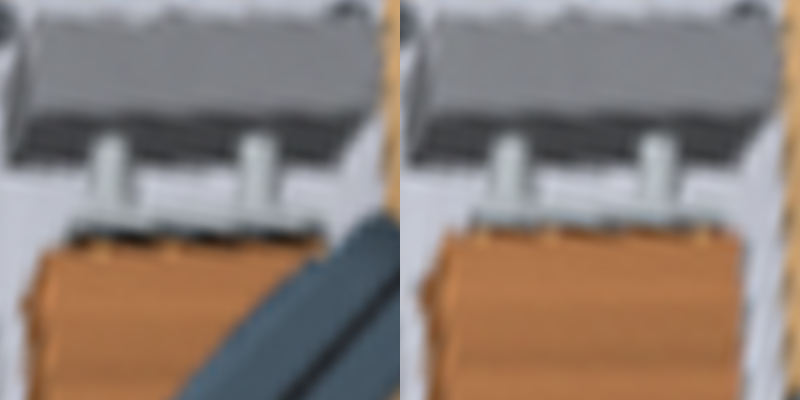

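In both halves the pad's steel strip is still at row ~213–230. The block edge moved from row 248 to 235 and now hides the rubber face, so contact is imminent. I'll track the plate's back edge by colour.

```bash
cat >> h.py <<'E'
def colp(f):
    I=rect(cv2.imread(f).astype(np.float32))[:,140:225].mean(1).reshape(-1,5,3).mean(1)
    b,g,r=I.T;print(f,'x 100..78 by 1: B-G',np.round(b-g,0)[30:54].astype(int).tolist(),'R-G',np.round(r-g)[30:54].astype(int).tolist(),'G',g[30:54].astype(int).tolist())
E
python3 -c "
from h import *
for f in('pics/top0.png','pics/top1.png','pics/last.png'):colp(f)"
```

```text
pics/top0.png x 100..78 by 1: B-G [2, 3, 4, 6, 7, 8, 9, 10, 9, 9, 8, 7, 6, 4, 4, 3, 1, 0, -1, 0, 1, 1, 2, 2] R-G [0, -1, -1, -1, -2, -2, -2, -3, -3, -3, -4, -4, -5, -5, -5, -4, -3, -1, 0, 0, 1, 1, 1, 0] G [52, 59, 79, 106, 132, 152, 164, 168, 168, 165, 163, 159, 153, 142, 126, 100, 67, 35, 16, 11, 12, 13, 12, 10]
pics/top1.png x 100..78 by 1: B-G [2, 3, 4, 6, 8, 10, 10, 10, 10, 10, 9, 8, 7, 5, 5, 4, 1, -7, -18, -28, -35, -39, -41, -41] R-G [-1, -1, -2, -2, -2, -3, -3, -3, -3, -4, -4, -5, -5, -6, -6, -6, -2, 8, 23, 36, 46, 51, 54, 56] G [61, 69, 91, 121, 152, 174, 188, 193, 192, 189, 186, 182, 175, 162, 143, 113, 78, 55, 56, 74, 93, 106, 111, 113]
pics/last.png x 100..78 by 1: B-G [2, 3, 4, 6, 8, 10, 10, 10, 10, 9, 8, 7, 6, 5, 0, -11, -24, -34, -40, -42, -42, -42, -42, -42] R-G [-1, -1, -2, -2, -3, -3, -3, -3, -4, -4, -5, -6, -7, -6, 2, 16, 33, 45, 53, 56, 57, 57, 57, 57] G [62, 71, 93, 124, 155, 178, 192, 197, 194, 191, 187, 179, 165, 145, 122, 101, 91, 95, 106, 113, 115, 116, 116, 116]
```

```bash
python3 -m crank '{"grip":[0.7,0.7,0.7,0.7,0.7],"delta_pos":[[0.1,-0.5,0],[0.2,-1.0,0],[0.3,-1.5,0],[0.3,-1.5,0],[0.3,-1.5,0]],"rotation":[[0,0,0.05],[0,0,0.1],[0,0,0.15],[0,0,0.15],[0,0,0.15]]}'
python3 -c "
from h import *
shift();colp('pics/last.png');arc([1.65,1.7,1.75,1.8,1.85])
cv2.imwrite('pics/r3.png',np.hstack([rect(cv2.imread('pics/'+f)) for f in('top1.png','last.png')]))"
```

```text
time: 6.98
ee_pos: [465.8, -191.2, 74.0]
orientation: [0.387, -3.117, 0.0]
contact_force: [-2.2, 1.8, 0.1]
width: 25.4
ref backstop 107.49 plate 84.14 [77, 80, 94, 117, 144, 165, 179, 185, 185, 183, 181, 180, 176, 167, 152, 127, 90, 58, 50, 66, 88, 105, 114, 118, 118, 118, 118, 119, 119, 120]
now backstop 107.49 plate 88.11 [81, 84, 98, 123, 150, 171, 186, 191, 189, 182, 170, 151, 128, 106, 94, 97, 109, 119, 123, 123, 123, 124, 124, 124, 125, 126, 127, 125, 123, 121]
pics/last.png x 100..78 by 1: B-G [3, 3, 5, 7, 9, 10, 10, 9, 8, 6, 6, 4, -2, -12, -25, -35, -41, -42, -43, -43, -43, -42, -43, -43] R-G [-1, -1, -1, -1, -2, -3, -3, -4, -5, -6, -7, -5, 4, 19, 35, 47, 54, 57, 58, 58, 58, 58, 58, 59] G [63, 72, 95, 127, 158, 181, 194, 196, 190, 179, 163, 140, 115, 94, 88, 96, 108, 116, 118, 118, 118, 118, 118, 119]
1.65 [0.0, -0.0] 3.14
1.7 [0.1, -0.5] 0.05
1.75 [0.3, -1.0] 0.1
1.8 [0.5, -1.5] 0.15
1.85 [0.7, -1.9] 0.2
```

View pics/r3.png

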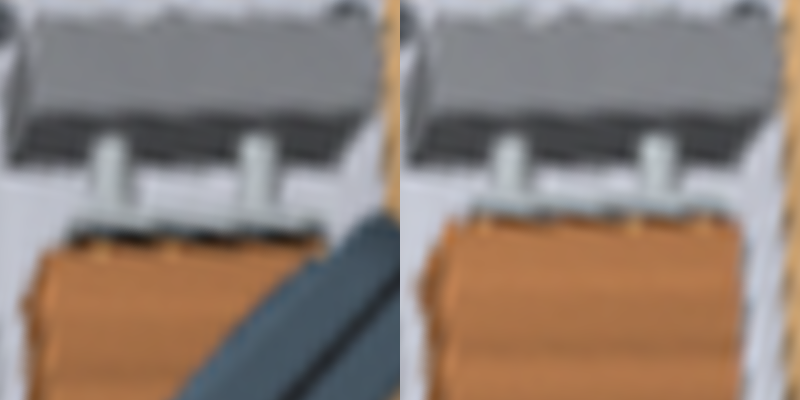

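The whole pad strip has now shifted up by about 3 mm, and the strip and block edge moved together by 2.2 mm in this step. About 2 mm more is needed, roughly 0.12 rad.

```bash
python3 -m crank '{"grip":[0.7,0.7,0.7,0.7],"delta_pos":[[0.2,-0.6,0],[0.4,-1.2,0],[0.4,-1.2,0],[0.4,-1.2,0]],"rotation":[[0,0,0.06],[0,0,0.12],[0,0,0.12],[0,0,0.12]]}'
python3 -c "
from h import *
shift();colp('pics/last.png')
from scipy.spatial.transform import Rotation as R
y=R.from_rotvec(monitor.sense()['orientation']).as_matrix()[:,1];print(y)"
```

```text
time: 7.68
ee_pos: [469.8, -203.2, 74.0]
orientation: [0.572, -3.089, 0.001]
contact_force: [-0.7, 0.3, -0.3]
width: 25.5
ref backstop 107.49 plate 84.14 [77, 80, 94, 117, 144, 165, 179, 185, 185, 183, 181, 180, 176, 167, 152, 127, 90, 58, 50, 66, 88, 105, 114, 118, 118, 118, 118, 119, 119, 120]
now backstop 107.49 plate 89.74 [82, 85, 100, 124, 151, 171, 185, 187, 176, 157, 134, 111, 97, 97, 108, 119, 124, 124, 125, 125, 125, 126, 127, 128, 128, 127, 125, 123, 121, 120]
pics/last.png x 100..78 by 1: B-G [2, 3, 5, 7, 8, 8, 8, 7, 6, 4, 0, -10, -23, -34, -41, -43, -44, -43, -43, -43, -43, -44, -44, -45] R-G [-1, -1, -1, -2, -3, -4, -5, -7, -7, -6, 2, 17, 34, 47, 54, 58, 58, 58, 59, 59, 59, 59, 60, 60] G [64, 73, 96, 128, 157, 179, 189, 185, 169, 147, 123, 102, 92, 96, 107, 116, 119, 119, 119, 119, 120, 121, 122, 123]
[-3.59169416e-01  9.33272320e-01 -3.29157733e-04]
```

Pad compression is now about 4.9 mm. I'll centre the cage, open it a little, lift straight up and back away.

```bash
python3 -m crank '{"grip":[0.7,0.7,0.55,0.55,0.55,0.55,0.55,0.55,0.55,0.55,0.55,0.55,0.55,0.55],"delta_pos":[[-0.1,0.25,0],[-0.1,0.25,0],[-0.1,0.25,0],[-0.1,0.25,0],[-0.1,0.25,2],[-0.1,0.25,5],[-0.1,0.25,9],[-0.1,0.25,12],[-4,-4,14],[-8,-9,16],[-12,-14,18],[-14,-18,18],[-14,-18,18],[-14,-18,18]],"rotation":[[0,0,0],[0,0,0],[0,0,0],[0,0,0],[0,0,0],[0,0,0],[0,0,0],[0,0,0],[0,0,0],[0,0,0],[0,0,0],[0,0,0],[0,0,0],[0,0,0]]}'
python3 -c "
from h import *
shift();colp('pics/last.png')
im=cv2.imread('pics/last.png')[60:210,110:380];cv2.imwrite('pics/f.png',cv2.resize(im,None,fx=2.9,fy=2.9,interpolation=cv2.INTER_CUBIC))"
```

```text
time: 9.62
ee_pos: [329.8, -382.7, 253.6]
orientation: [0.572, -3.089, -0.001]
contact_force: [0.5, 0.2, -0.2]
width: 38.4
ref backstop 107.49 plate 84.14 [77, 80, 94, 117, 144, 165, 179, 185, 185, 183, 181, 180, 176, 167, 152, 127, 90, 58, 50, 66, 88, 105, 114, 118, 118, 118, 118, 119, 119, 120]
now backstop 107.48 plate 89.74 [65, 67, 79, 99, 121, 138, 149, 150, 141, 126, 108, 89, 77, 77, 86, 95, 99, 99, 99, 100, 100, 101, 101, 102, 102, 101, 100, 98, 97, 96]
pics/last.png x 100..78 by 1: B-G [2, 3, 4, 6, 7, 7, 6, 6, 5, 4, 0, -8, -19, -28, -33, -35, -36, -35, -35, -35, -35, -36, -36, -37] R-G [-1, -1, -1, -2, -2, -3, -4, -5, -6, -5, 1, 13, 27, 38, 44, 47, 48, 48, 48, 48, 48, 49, 49, 50] G [50, 58, 77, 102, 126, 144, 152, 149, 136, 118, 98, 81, 73, 77, 86, 93, 95, 95, 95, 95, 96, 96, 97, 98]
```

View pics/f.png

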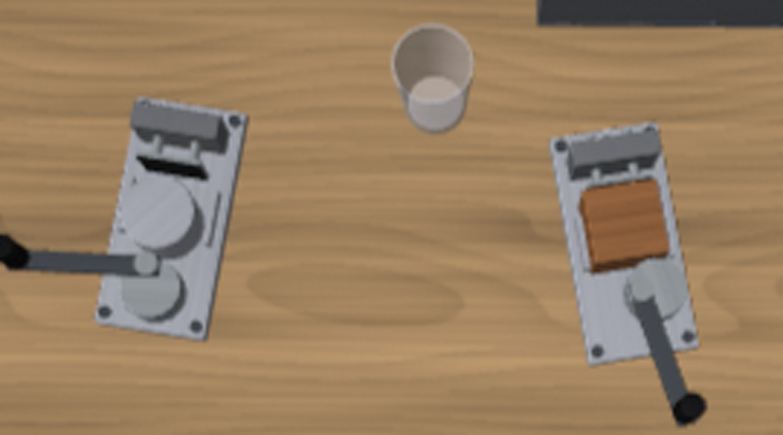

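After release the plate edge reads the same (89.74), the lever points past -x, and the slug clamp's lever is untouched. The angle bound agrees too: at lever ≈1.74 the block's far face is at about 86.5 mm. The pad's free face must lie between 79 mm (no contact there) and 83 mm, so compression is 3.5–7.4 mm.

```bash
python3 -c "
from h import *
k=back('top',(110+688/2.9-.3,60+407/2.9-.3),86)[:2]-P
print('lever',np.arctan2(k@AY,k@AX)%(2*np.pi)-np.pi/2,np.linalg.norm(k))
from station import job
print(job.sign_off())"
```

```text
lever 1.695676394000869 99.97776713225113
the job is handed in; nothing more can be done
None
```

I swung the wood-block clamp's lever anticlockwise to about 1.7 rad, with the knob held loosely between the fingers. I then centred the gripper, opened it, lifted off and backed away, and handed the job in at about 10 s of the 42 s allowed. The hand-in reports no verdict.

- **Pad compression:** the pictures show the pad pushed back about 4.9 mm. The first 0.8 mm or so is a less certain estimate, because the block hid the rubber face around first contact. The lever angle and the allowed pad positions bound it to about 3–7.4 mm, inside the 1–9 mm window.
- **After release:** the pad's edge reads the same as before I let go, so the lever stayed put. The arm is clear and the force reading is about zero.
- **Lever angle:** the knob's position in the last picture gives 1.70 rad at a 100.0 mm radius. I had expected about 1.74 rad from the tool position. The 0.04 rad difference is about 0.6 mm at the cam and is within calibration error.
- **Other clamp:** its lever looks unmoved and open in the last picture. I didn't measure its angle, but the robot never went near it.

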